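# Put the light battery on charge and wind the cut-off timer

### The job

Put the bike light's battery pack on charge: slide it flat, brass contact end first, fully home into the charger's slot on the plywood charging board, and let go of it. Then wind the spring-driven cut-off timer beside it clockwise by its winged key, in as many part turns as it takes, until the wing with the white line points at the one long, thick mark on the dial. Leave the bottle, pressure gauge, headset spacer and light mount standing and lying where they are.

Things in the scene. Friction and masses are not known exactly. Their poses are not given: they have to be found in the camera images.
- station: Charging board, screwed down: plywood 210 (x) x 280 (y) x 12 mm high; origin at the centre of its underside on the bench, x away from the robot, y left, z up. It carries the white timer box (86 mm square about the timer axis, top 54 mm above the bench) and the low grey charger (x -50 to 50, y 43 to 127 mm, top 46 mm) whose slot opens to -x.
- bay_stop (a point): Middle of the lower edge of the slot's end stop (board frame x 0, y 85, z 15 mm), axes as the board. The slot is 64 mm wide (y), 25 mm high (z 15 to 40 mm above the bench) and 50 mm deep, its side walls flared at the mouth; the pack's nose touches the stop when it is fully home.
- bay_mouth (a point): Middle of the lower edge of the slot's mouth, 50 mm in front of the stop (board frame x -50, y 85, z 15 mm), axes as the board. The 3 mm steel floor of the slot runs on 20 mm in front of the mouth as a tongue.
- pack: Flat battery pack, loose, lying flat on the bench: 100 (x) x 60 (y) x 22 mm, 0.13 to 0.25 kg, black plastic. Origin at the centre of its underside, x towards its nose (brass contacts), grip ribs on top of the rear end. Once home, its rear 50 mm stick out of the slot. The headset spacer lies close to the right of its nose half; its rear half is clear.
- pack_nose (a point): Middle of the lower front edge of the pack, 50 mm ahead of its origin along its x.
- timer_axis (a point): Point on the turning axis of the timer's key (vertical) at its foot, 55 mm above the bench; board frame x 0, y -82 mm; axes as the board.
- supply_top (a point): Centre of the top of the aluminium power supply between timer and charger, 84 mm above the bench; it is 88 (x) x 50 (y) mm and stands on the board (board frame x -39 to 49, y -34 to 16 mm), so its side is 48 mm left of the timer axis. Axes as the board.
- plate_top (a point): Middle of the top edge, near face, of the upright steel back plate (board frame x = 50 mm, y -138 to 42 mm, top 86 mm above the bench): 50 mm behind the timer axis. Axes as the board.
- key_top (a point): Point on the turning axis at the top of the winged key, 87.5 mm above the bench; turns with the key: x along the pointer wing (white line), z up. The key is a straight upright plate, 64 mm long over both wings (32 mm each side of the axis), 9 mm thick, 22 mm high (65.5 to 87.5 mm above the bench) over a round flange of 20 mm radius (top at 65.5, under side 61.5 mm).
- timer_key (a joint): Winding angle of the key in rad. 0 (off) = pointer wing towards the board's +y; it grows clockwise as seen from above, to a stop at 5.76. The long thick dial mark, the tenth mark after off, is at 4.80. The spring resists with 0.09 to 0.15 N m (growing as it is wound) and the escapement holds the key where it is left.
- bottle: Blue plastic bottle, 66 mm across, 190 mm tall, standing on the bench to the right of the timer; origin at the centre of its underside. To be left standing.
- gauge: Steel tyre pressure gauge lying face up, body 54 mm across and 20 mm high, with a stem 59 mm out along its x and a knob 45 mm out along its y; origin at the centre of its underside. To be left alone.
- spacer: Chrome headset spacer ring lying flat, 36 mm across, 15 mm high; origin at the centre of its underside. To be left alone.
- light_mount: Black plastic light mount lying on the bench: ring 40 mm across, 16 mm high, with a foot reaching 49 mm out along its x, 20 mm high; origin at the centre of the ring's underside. To be left alone.
There are look-alikes about, which are no part of the job. What is shaped like the pack but purple is not meant.

How it is judged:
On the way, in this order (a step that is already met when the one before it is completed fails the run):
1. the pack is fully home in the charger's slot, nose first, and let go (x of pack_nose in the frame of bay_stop above -0.005 m and distance between pack_nose and bay_stop below 0.007 m and angle between the x axis of pack and the x axis of station, either way round below 0.09 rad and contact force between the fingers and pack below 0.2 N), for 0.2 s.
2. the timer's pointer wing is wound to the long mark (value of joint timer_key between 4.6 and 5 rad), for 0.2 s.
At the end, for the whole second after the job is handed in: The pack's nose is within 5 mm of the slot's end stop (7 mm in all directions together), in line with the slot within 5 degrees and at rest; the pointer wing is within 0.2 rad (11 degrees) of the long mark at 4.80 rad; the bottle stands (all of step 2 and x of pack_nose in the frame of bay_stop above -0.005 m and distance between pack_nose and bay_stop below 0.007 m and angle between the x axis of pack and the x axis of station, either way round below 0.09 rad and linear speed of pack below 0.02 m/s and angle between bottle's own z axis and vertical below 0.1 rad); the robot touches nothing.
It fails at once if the bottle is shifted more than 20 mm or tipped (distance of bottle from where it was at the start of the episode above 0.02 m or angle between bottle's own z axis and vertical above 0.3 rad).
It fails at once if the gauge, spacer or light mount is shifted more than 20 mm (distance of any of gauge, spacer, light_mount from where it was at the start of the episode above 0.02 m).
It also fails if it takes over 61 s, if anything falls off the work surface, if the arm or the gripper's body presses on something with over 40 N, if the wrist force passes 120 N, or if a joint passes its speed limit or range.

### The arm

A 6-joint arm with a two-finger parallel gripper is mounted at the origin on the work surface. World frame = base frame: x ahead of the robot, y to its left, z up, the work surface at z = 0. Lengths are in m, angles in rad, forces in N, time in s.
With the tool pointing down it reaches from about 0.225 to 0.875 m from the base axis. Payload 3.4 kg.
Tool frame: the origin (TCP) lies at the very end of the fingers, on their centre line; the grasp point (between the pads) lies manip.grip_point_offset behind it (manip.grip_point_offset is the distance from the TCP to the grasp point, in m); z points along the fingers, y is the line along which they close (so a half turn about z gives the same grasp; the last joint's range is limited). The gripper opens to 85 mm and grips with 20 to 120 N. Pads are 22 mm wide; open, the fingers measure 114 mm over their backs; the gripper's body (76 mm by 85 mm) begins 54 mm behind the grasp point. The pads swing forward as they close: fully open they stand 13 mm farther back than shut.
Start: joints at [1.146, 0.276, 1.505, -0, 1.361, -0.121], TCP at [0.172, 0.549, 0.231] pointing down, gripper open.
Joint ranges: [-2.89, 2.89], [-0.75, 2.08], [0.22, 2.7], [-1.18, 4.32], [0.11, 2.71], [-2.7, 2.7]. Speed limits (rad/s): [2.57, 2.57, 3.14, 3.14, 3.14, 3.14].

### API

Orientations are given as a unit quaternion [w, x, y, z].
In Python, from rig import manip gives the robot as it stands.
- The arm moves only by the shell command python3 -m pendant 'ROWS' [FORCE]. ROWS is JSON, a list of rows, each an object of numbers: "jaw": the opening, from -1 (shut) to 1 (fully open); "tx", "ty", "tz": the shift along the world's x, y, z in cm; "ax", "ay", "az": the turn, a rotation vector about the world's x, y, z in degrees. In form: [{"jaw": .., "tx": .., "ty": .., "tz": .., "ax": .., "ay": .., "az": ..}, ...]. A call has 1 to 10 rows; each row is the pose to reach, as a shift and turn from the pose commanded when the call began; what a row does not reach only later rows make up. A row lasts 1/8 s, in which the tool goes at most 62.5 mm and 10.7 degrees, less where a joint would pass 70% of its speed; a pose out of reach is approached as far as the arm can. A call with a gripper value outside its range is refused whole. The fingers move at their own pace and stop on an object; FORCE is the grip in N (left out, the last holds). Time passes only in rows, so rows that repeat a pose let the fingers close. It gives the time, the measured TCP pose, the force, the opening and the grip force at its end, in the units of the state.
- manip.get_state(): the state, without advancing time (a new reading comes with each control period).
- manip.get_image(name): name is "scene" or "top" or "wrist"; returns a dict with "pixels" (384x512x3 uint8, blue, green, red), "depth" (384x512 float32, m along the optical axis (not along the pixel's ray), 0 where there is no reading), "fx", "fy", "cx", "cy" (pixels), "D" ([k1, k2, p1, p2, k3] as OpenCV has them; the pictures are not rectified), "pose" (4x4, takes a point from camera to world coordinates). Camera axes: x right, y down, z forward; pixel columns grow to the right and rows downward; lengths in m; the calibration is good to about 2 mm. A picture is of the moment at which its call begins.
- manip.sign_off(): hands the job in; it is judged then, once.
The state is a dict: "clock": time; "qpos": joint angles; "qd": joint speeds; "effort": joint torques, N m; "position": TCP position; "ee_rot": TCP orientation; "contact_force": force on the tool from outside, world axes, zero at the start; "moment": the same for the moment, N m; "width": finger opening in m; "gripper_force": force on a finger pad.
Only numpy, scipy, OpenCV 4.12 (cv2) and the standard library are available. Lean on these libraries where they do the work, as an engineer would, in place of code of your own. Each camera call takes 0.05 s, during which the arm holds its last target. There are 200 camera calls.

## Working session

There is one attempt and no reset: what is moved stays moved. The work goes in short steps, Python scripts to look and compute and a shell command to move; the robot and the scene stay as the last step left them, time stands still between calls to the robot, and variables do not carry over. Pictures are saved under pics/ and viewed, at most 10 in all, crops included, and the job is handed in when it is done.

```bash
ls; mkdir -p pics
python3 - <<'E'
from rig import manip
import cv2,numpy as np
s=manip.get_state(); print(s, manip.grip_point_offset)
for n in ("top","scene"):
    im=manip.get_image(n); cv2.imwrite(f"pics/{n}0.png",im["pixels"]); np.savez(f"pics/{n}0.npz",**im)
    print(n,im["fx"],im["fy"],im["cx"],im["cy"],im["D"],im["pose"])
E
```

```text
pics
{'clock': 0.0, 'qpos': array([ 1.14602959e+00,  2.76596240e-01,  1.50615115e+00,  7.30393317e-06,
        1.36069944e+00, -1.21000726e-01]), 'qd': array([ 0.00096321,  0.00063093, -0.00048404,  0.00084843, -0.00136746,
        0.00082469]), 'effort': array([-4.65656740e-04, -4.16759670e+01, -2.45800155e+01, -5.67284478e-04,
        1.08783631e-02, -1.10865454e-05]), 'position': array([0.17177165, 0.5481806 , 0.23043183]), 'ee_rot': array([-2.53297208e-04,  1.51300418e-01,  9.88487392e-01, -8.91818677e-04]), 'contact_force': array([ 0.11152009, -0.96449115,  0.05311269]), 'moment': array([-0.04219812,  0.00260348, -0.02685471]), 'gripper_force': 0.0, 'width': 0.08552341269497818} 0.0187
top 447.3913982352091 447.3913982352091 255.24757812630753 190.8754501957672 [-0.13498566  0.          0.          0.          0.        ] [[-2.51043873e-02 -9.92264374e-01  1.21577881e-01  3.60838473e-01]
 [-9.99684803e-01  2.49489764e-02 -2.80062516e-03  1.08293994e-01]
 [-2.54283098e-04 -1.21609868e-01 -9.92577944e-01  1.41572303e+00]
 [ 0.00000000e+00  0.00000000e+00  0.00000000e+00  1.00000000e+00]]
scene 423.2486710065965 423.2486710065965 258.2817002142072 187.09713458342483 [-0.05383976  0.          0.          0.          0.        ] [[ 0.17660145  0.5393323  -0.82336663  1.32748251]
 [ 0.98415139 -0.08310476  0.15665133 -0.06804099]
 [ 0.01606143 -0.83798226 -0.54546105  0.61489968]
 [ 0.          0.          0.          1.        ]]
```

View pics/top0.png

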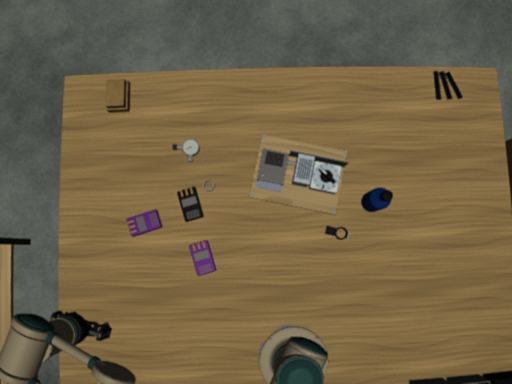

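View pics/scene0.png

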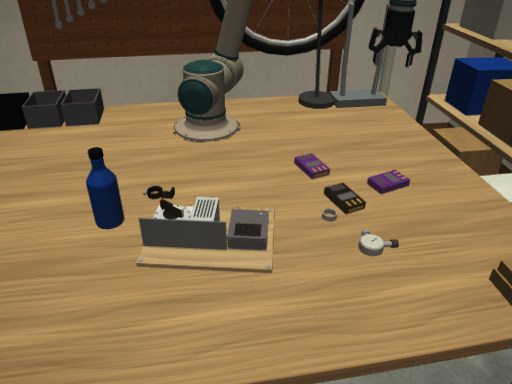

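The top view shows the black pack at (190,204) with its contacts towards +x, the purple look-alikes at (144,222) and (202,258), the board at about (298,174) turned about -10°, the timer at (326,177), the bottle at (377,199), the mount at (338,232), the spacer at (209,185) and the gauge at (190,148). The scene view confirms the pack's brass contacts at (350,205), facing +x.

```bash
cat > h.py <<'E'
import numpy as np, cv2
from rig import manip
def load(f): return dict(np.load(f))
def grab(n,tag):
    im=manip.get_image(n); cv2.imwrite(f"pics/{tag}.png",im["pixels"]); np.savez(f"pics/{tag}.npz",**im); return {k:np.asarray(v) for k,v in im.items()}
def K(im): return np.array([[im["fx"],0,im["cx"]],[0,im["fy"],im["cy"]],[0,0,1]],float)
def rays(im,uv):
    p=cv2.undistortPoints(np.asarray(uv,float).reshape(-1,1,2),K(im),im["D"]).reshape(-1,2)
    return im["pose"][:3,3], np.c_[p,np.ones(len(p))]@im["pose"][:3,:3].T
def onplane(im,uv,z):
    o,d=rays(im,uv); return o+d*((z-o[2])/d[:,2])[:,None]
def proj(im,P):
    T=np.linalg.inv(im["pose"]); r,_=cv2.Rodrigues(T[:3,:3])
    return cv2.projectPoints(np.asarray(P,float).reshape(-1,3),r,T[:3,3],K(im),im["D"])[0].reshape(-1,2)
def tri(a,ua,b,ub):
    o1,d1=rays(a,[ua]);o2,d2=rays(b,[ub]);d1=d1[0]/np.linalg.norm(d1);d2=d2[0]/np.linalg.norm(d2)
    A=np.c_[d1,-d2];t=np.linalg.lstsq(A,o2-o1,rcond=None)[0]
    p,q=o1+t[0]*d1,o2+t[1]*d2; return (p+q)/2,np.linalg.norm(p-q)
E
python3 - <<'E'
from h import *
np.set_printoptions(precision=4,suppress=True)
t=load("pics/top0.npz")
print("pack",onplane(t,[(190,204)],.022),"board corners",onplane(t,[(262,137),(347,152),(334,213),(249,196)],.012))
print("timer",onplane(t,[(326,177)],.087),"bottle",onplane(t,[(373,201)],.05),"mount",onplane(t,[(338,232)],.01),"spacer",onplane(t,[(209,185)],.01),"gauge",onplane(t,[(190,148)],.01))
px=t["pixels"]; hsv=cv2.cvtColor(px,cv2.COLOR_BGR2HSV)
m=(hsv[...,2]<60).astype(np.uint8); m[:170]=0;m[230:]=0;m[:,:170]=0;m[:,215:]=0
m=cv2.morphologyEx(m,cv2.MORPH_CLOSE,np.ones((7,7)))
c=max(cv2.findContours(m,0,2)[0],key=cv2.contourArea); r=cv2.minAreaRect(c); print(r, onplane(t,cv2.boxPoints(r),.022))
from scipy.spatial.transform import Rotation as R
s=manip.get_state(); w=s["ee_rot"]; print(R.from_quat(w[[1,2,3,0]]).as_matrix())
im=grab("wrist","w0"); print(im["fx"],im["pose"])
E
```

```text
pack [[0.4952 0.31   0.022 ]] board corners [[ 0.7067  0.0783  0.012 ]
 [ 0.6513 -0.1939  0.012 ]
 [ 0.4562 -0.1424  0.012 ]
 [ 0.517   0.1245  0.012 ]]
timer [[ 0.5604 -0.1097  0.087 ]] bottle [[ 0.4874 -0.2593  0.05  ]] mount [[ 0.3961 -0.1528  0.01  ]] spacer [[0.5555 0.2507 0.01  ]] gauge [[0.6772 0.3107 0.01  ]]
((189.81130981445312, 203.839599609375), (31.18084716796875, 18.6810359954834), 74.05460357666016) [[0.5361 0.3523 0.022 ]
 [0.5509 0.2953 0.022 ]
 [0.4558 0.2693 0.022 ]
 [0.441  0.3259 0.022 ]]
[[-0.9542  0.2991 -0.0007]
 [ 0.2991  0.9542 -0.0015]
 [ 0.0002 -0.0017 -1.    ]]
334.83746111015455 [[ 0.2996  0.9142  0.2729  0.1025]
 [ 0.9541 -0.2864 -0.0879  0.5701]
 [-0.0022  0.2867 -0.958   0.3731]
 [ 0.      0.      0.      1.    ]]
```

```bash
python3 -m pendant '[{"jaw":1,"tx":6,"ty":-5,"tz":0,"az":10},{"jaw":1,"tx":12,"ty":-10,"tz":0,"az":20},{"jaw":1,"tx":18,"ty":-15,"tz":0,"az":30},{"jaw":1,"tx":24,"ty":-20,"tz":0,"az":32.7},{"jaw":1,"tx":29,"ty":-24,"tz":0,"az":32.7},{"jaw":1,"tx":29,"ty":-24,"tz":0,"az":32.7},{"jaw":1,"tx":29,"ty":-24,"tz":0,"az":32.7},{"jaw":1,"tx":29,"ty":-24,"tz":0,"az":32.7}]'
python3 - <<'E'
from h import *
im=grab("wrist","w1"); print(im["pose"][:3,3], manip.get_state()["position"], manip.get_state()["contact_force"])
E
```

```text
[0.10255065 0.5701747  0.37321707] [0.17191383 0.54841501 0.23077897] [ 0.37409567  0.16037121 -0.62545601]invalid input at $[0]: expected keys jaw, tx, ty, tz, ax, ay, az
```

View pics/w1.png

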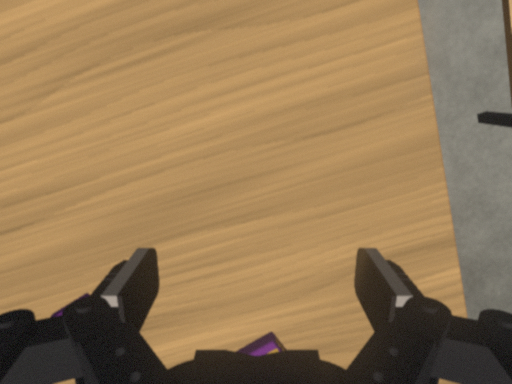

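The jaw was open and the call was refused because every key is needed. The wrist picture shows only bench, with the fingers at the bottom (row > 250). I'll repeat the move.

```bash
python3 -m pendant '[{"jaw":1,"tx":6,"ty":-5,"tz":0,"ax":0,"ay":0,"az":10},{"jaw":1,"tx":12,"ty":-10,"tz":0,"ax":0,"ay":0,"az":20},{"jaw":1,"tx":18,"ty":-15,"tz":0,"ax":0,"ay":0,"az":30},{"jaw":1,"tx":24,"ty":-20,"tz":0,"ax":0,"ay":0,"az":32.7},{"jaw":1,"tx":29,"ty":-24.5,"tz":0,"ax":0,"ay":0,"az":32.7},{"jaw":1,"tx":29,"ty":-24.5,"tz":0,"ax":0,"ay":0,"az":32.7},{"jaw":1,"tx":29,"ty":-24.5,"tz":0,"ax":0,"ay":0,"az":32.7},{"jaw":1,"tx":29,"ty":-24.5,"tz":0,"ax":0,"ay":0,"az":32.7}]'
python3 - <<'E'
from h import *
im=grab("wrist","w2"); s=manip.get_state(); print(im["pose"][:3,3], s["position"], s["ee_rot"], s["contact_force"],s["qpos"])
E
```

```text
clock: 1.2
position: [0.4623, 0.3032, 0.231]
ee_rot: [-0.001, -0.132, 0.991, 0.0]
contact_force: [-0.7, 1.6, -0.8]
width: 0.0854
gripper_force: 0.0
[0.39224926 0.28400749 0.37360992] [0.46127004 0.30405722 0.231047  ] [-7.60468010e-04 -1.32777192e-01  9.91145529e-01  4.24687386e-04] [-0.14241892 -0.04068129 -0.8502173 ] [ 4.55989915e-01  2.42686029e-01  1.55228719e+00  1.32070814e-03
  1.34779254e+00 -1.38144027e+00]
```

View pics/w2.png

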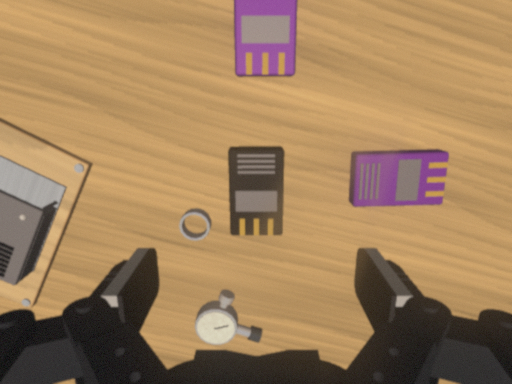

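The pack is at cols 229–284, rows 147–236, with its nose and contacts at the bottom of the picture (+x). The spacer is at (195,224) and the gauge at (217,325). Next I take a second wrist view for height.

```bash
python3 -m pendant '[{"jaw":1,"tx":-2,"ty":2,"tz":-3,"ax":0,"ay":0,"az":0},{"jaw":1,"tx":-3,"ty":4,"tz":-6,"ax":0,"ay":0,"az":0},{"jaw":1,"tx":-3,"ty":4,"tz":-6,"ax":0,"ay":0,"az":0},{"jaw":1,"tx":-3,"ty":4,"tz":-6,"ax":0,"ay":0,"az":0}]'
cat > pk.py <<'E'
from h import *
np.set_printoptions(precision=4,suppress=True)
def packmask(im,c0,c1,r0,r1):
    px=im["pixels"].astype(int); m=((px.max(2)<95)&(px.max(2)-px.min(2)<40)).astype(np.uint8)
    z=np.zeros_like(m); z[r0:r1,c0:c1]=m[r0:r1,c0:c1]
    z=cv2.morphologyEx(z,cv2.MORPH_CLOSE,np.ones((15,15)))
    return max(cv2.findContours(z,0,2)[0],key=cv2.contourArea)
E
python3 - <<'E'
from pk import *
im=grab("wrist","w3"); s=manip.get_state(); print(im["pose"][:3,3], s["position"])
a=load("pics/w2.npz")
P=np.array([[.496+c*np.cos(.267)-d*np.sin(.267),.311+c*np.sin(.267)+d*np.cos(.267),.022] for c,d in((-.05,-.03),(-.05,.03),(.05,.03),(.05,-.03))])
for n,i in(("w2",a),("w3",im)):
    p=proj(i,P); x0,y0=p.min(0).astype(int)-14; x1,y1=p.max(0).astype(int)+14
    c=packmask(i,max(x0,0),x1,max(y0,0),y1); r=cv2.minAreaRect(c); print(n,"pred",p.round(0).tolist(),r,cv2.boxPoints(r).tolist())
v=im["pixels"][max(y0-20,0):y1+20,max(x0-20,0):x1+20]; print(x0,y0); cv2.imwrite("pics/c3.png",cv2.resize(v,None,fx=3,fy=3,interpolation=cv2.INTER_CUBIC)[:600,:800])
E
```

```text
clock: 1.75
position: [0.4317, 0.3446, 0.1722]
ee_rot: [0.001, -0.134, 0.991, 0.0]
contact_force: [-0.9, -1.0, 0.6]
width: 0.0856
gripper_force: 0.0
[0.3614 0.325  0.3147] [0.4323 0.3444 0.1726]
w2 pred [[227.0, 148.0], [284.0, 148.0], [282.0, 235.0], [229.0, 235.0]] ((255.5, 190.0), (86.0, 53.0), 90.0) [[229.0, 147.0], [282.0, 147.0], [282.0, 233.0], [229.0, 233.0]]
w3 pred [[169.0, 178.0], [235.0, 178.0], [237.0, 276.0], [176.0, 276.0]] ((204.85678100585938, 224.98251342773438), (99.08141326904297, 64.19071197509766), 88.83085632324219) [[171.7572784423828, 176.10699462890625], [235.9346160888672, 174.7972412109375], [237.95628356933594, 273.8580322265625], [173.77894592285156, 275.16778564453125]]
154 164
```

View pics/c3.png

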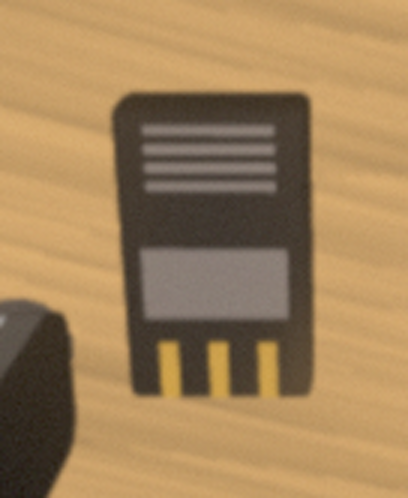

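The crop shows ribs at the top (rear), the grey label at crop (141–289, 249–320) and three brass contacts at the nose (crop row 395). I'll triangulate the label and contact centroids.

Run:
```python
from pk import *
a=load("pics/w2.npz");b=load("pics/w3.npz")
def feats(im,box):
    r0,r1,c0,c1=box; sub=im["pixels"][r0:r1,c0:c1].astype(int); hsv=cv2.cvtColor(im["pixels"],cv2.COLOR_BGR2HSV)[r0:r1,c0:c1]
    lab=((sub.max(2)-sub.min(2)<40)&(sub.max(2)>105)).astype(np.uint8)
    br=((hsv[...,1]>110)&(hsv[...,2]>110)&(hsv[...,0]>10)&(hsv[...,0]<32)).astype(np.uint8)
    n,l,st,ce=cv2.connectedComponentsWithStats(lab); i=1+np.argmax(st[1:,4]); L=ce[i]+[c0,r0]
    n,l,st2,ce2=cv2.connectedComponentsWithStats(br); o=1+np.argsort(-st2[1:,4])[:3]; o=o[np.argsort(ce2[o,0])]
    return L,st[i],ce2[o]+[c0,r0],st2[o]
fa=feats(a,(150,234,232,281)); fb=feats(b,(180,273,180,234)); print(fa,fb)
pl,e=tri(a,fa[0],b,fb[0]); print("label",pl,e)
for u,v in zip(fa[2],fb[2]): print("brass",tri(a,u,b,v))
for n,im,rc in(("w2",a,[(229,147),(282.5,147),(282.5,234),(229,234)]),("w3",b,[(171.8,176),(235.9,174.8),(238,274),(173.8,275.2)])):
    q=onplane(im,rc,.022); print(n,q[:,:2].tolist(), np.linalg.norm(np.diff(q,axis=0),axis=1),"lab@22",onplane(im,[fa[0] if n=="w2" else fb[0]],.022), "brass", onplane(im,[(fa if n=="w2" else fb)[2].mean(0)],.022))
```

```text
(array([256.3004, 200.9888]), array([  3,  41,  43,  22, 892], dtype=int32), array([[241.9159, 225.7664],
       [256.    , 225.6364],
       [270.0625, 225.5357]]), array([[  7,  68,   7,  16, 107],
       [ 21,  68,   7,  16, 110],
       [ 35,  68,   8,  16, 112]], dtype=int32)) (array([205.2797, 237.9415]), array([   1,   47,   49,   23, 1112], dtype=int32), array([[190.0734, 265.1101],
       [206.5043, 264.9231],
       [222.8899, 264.789 ]]), array([[  6,  78,   9,  15, 109],
       [ 23,  77,   8,  16, 117],
       [ 39,  77,   8,  16, 109]], dtype=int32))
label [0.504  0.314  0.0228] 0.0006409019972846813
brass (array([0.5375, 0.3061, 0.0206]), np.float64(0.0008233529885656437))
brass (array([0.5336, 0.3216, 0.0196]), np.float64(0.0007994238137345233))
brass (array([0.5297, 0.3371, 0.0186]), np.float64(0.0007635935386490412))
w2 [[0.454169009702799, 0.2708779952632688], [0.43943259139417984, 0.3253301566556218], [0.5349214290149326, 0.3534707919844348], [0.5508446586761758, 0.2946372421558131]] [0.0564 0.0995 0.061 ] lab@22 [[0.5045 0.3143 0.022 ]] brass [[0.5329 0.3216 0.022 ]]
w3 [[0.45286772422813104, 0.27107523948049006], [0.43645498178630626, 0.3264591632950659], [0.5334413843704398, 0.3534796192613037], [0.5515793645250942, 0.29270499509346853]] [0.0578 0.1007 0.0634] lab@22 [[0.5042 0.3137 0.022 ]] brass [[0.532  0.3213 0.022 ]]
```

Run:
```python
from h import *
np.set_printoptions(precision=4,suppress=True)
im=load("pics/w3.npz"); d=im["depth"]; v,u=np.mgrid[0:384:2,0:512:2]; uv=np.c_[u.ravel(),v.ravel()]; dd=d[uv[:,1],uv[:,0]]
o,r=rays(im,uv); P=o+r*dd[:,None]; ok=(dd>0.03)&(P[:,2]>.08); P=P[ok]; uv=uv[ok]
T=np.array([.4323,.3444,.1726]); 
from scipy.spatial.transform import Rotation as R
Rm=R.from_quat([-.134,.991,0,.001]).as_matrix(); L=(P-T)@Rm
print(len(L)); 
for lo,hi in((-.02,0),(0,.01)): pass
tip=L[L[:,2]>-.06]; print("tool-frame extents", tip.min(0),tip.max(0)); 
for s in(-1,1):
    f=tip[tip[:,1]*s>0]; i=np.argsort(-f[:,2])[:8]; print(f[i])
```

```text
8370
tool-frame extents [-0.0118 -0.0726 -0.06  ] [ 0.0144  0.0725 -0.012 ]
[[-0.0016 -0.0429 -0.012 ]
 [-0.0018 -0.0425 -0.0134]
 [ 0.004  -0.0428 -0.0135]
 [ 0.005  -0.0427 -0.0136]
 [-0.0056 -0.0427 -0.0136]
 [-0.0036 -0.0426 -0.0136]
 [-0.0046 -0.0426 -0.0136]
 [ 0.0069 -0.0425 -0.0136]]
[[ 0.0045  0.0429 -0.0127]
 [-0.006   0.0428 -0.013 ]
 [-0.0069  0.0429 -0.013 ]
 [ 0.001   0.043  -0.0132]
 [-0.0078  0.0429 -0.0133]
 [ 0.003   0.0428 -0.0133]
 [ 0.0097  0.043  -0.0135]
 [ 0.0005  0.0428 -0.0141]]
```

Tool-frame depth puts the open fingertips 13 mm above the TCP, so I'll go down to TCP z≈0 (about 5 mm tip clearance once closed on 60 mm) and grip at pack x≈-26 mm.

```bash
python3 -m pendant '[{"jaw":1,"tx":3.7,"ty":-4,"tz":-3,"ax":0,"ay":0,"az":-0.5},{"jaw":1,"tx":3.7,"ty":-4,"tz":-8,"ax":0,"ay":0,"az":-0.5},{"jaw":1,"tx":3.7,"ty":-4,"tz":-12,"ax":0,"ay":0,"az":-0.5},{"jaw":1,"tx":3.7,"ty":-4,"tz":-15,"ax":0,"ay":0,"az":-0.5},{"jaw":1,"tx":3.7,"ty":-4,"tz":-17,"ax":0,"ay":0,"az":-0.5},{"jaw":1,"tx":3.7,"ty":-4,"tz":-17.2,"ax":0,"ay":0,"az":-0.5},{"jaw":1,"tx":3.7,"ty":-4,"tz":-17.2,"ax":0,"ay":0,"az":-0.5},{"jaw":1,"tx":3.7,"ty":-4,"tz":-17.2,"ax":0,"ay":0,"az":-0.5}]' 60
python3 -m pendant '[{"jaw":0.1,"tx":0,"ty":0,"tz":0,"ax":0,"ay":0,"az":0},{"jaw":0.1,"tx":0,"ty":0,"tz":0,"ax":0,"ay":0,"az":0},{"jaw":0.1,"tx":0,"ty":0,"tz":0,"ax":0,"ay":0,"az":0},{"jaw":0.1,"tx":0,"ty":0,"tz":0,"ax":0,"ay":0,"az":0},{"jaw":0.1,"tx":0,"ty":0,"tz":0,"ax":0,"ay":0,"az":0},{"jaw":0.1,"tx":0,"ty":0,"tz":0,"ax":0,"ay":0,"az":0}]' 60
```

```text
clock: 2.8
position: [0.4701, 0.3041, 0.0007]
ee_rot: [0.001, -0.129, 0.992, 0.0]
contact_force: [-0.1, 0.2, -0.1]
width: 0.0853
gripper_force: 0.0
clock: 3.55
position: [0.4696, 0.3041, 0.0005]
ee_rot: [0.001, -0.129, 0.992, 0.0]
contact_force: [-0.8, -0.3, 5.1]
width: 0.0585
gripper_force: 66.0
```

Gripped at 66 N with width 58.5 mm. I lift and look at the board from two places.

```bash
python3 -m pendant '[{"jaw":0.1,"tx":0,"ty":0,"tz":3,"ax":0,"ay":0,"az":0},{"jaw":0.1,"tx":0,"ty":0,"tz":8,"ax":0,"ay":0,"az":0},{"jaw":0.1,"tx":0,"ty":0,"tz":13,"ax":0,"ay":0,"az":0},{"jaw":0.1,"tx":2,"ty":-4,"tz":18,"ax":0,"ay":0,"az":-9},{"jaw":0.1,"tx":4,"ty":-8,"tz":22,"ax":0,"ay":0,"az":-18},{"jaw":0.1,"tx":5,"ty":-10.4,"tz":26,"ax":0,"ay":0,"az":-27.8},{"jaw":0.1,"tx":5,"ty":-10.4,"tz":26,"ax":0,"ay":0,"az":-27.8},{"jaw":0.1,"tx":5,"ty":-10.4,"tz":26,"ax":0,"ay":0,"az":-27.8},{"jaw":0.1,"tx":5,"ty":-10.4,"tz":26,"ax":0,"ay":0,"az":-27.8}]'
python3 -c "
from h import *
grab('wrist','w4')"
python3 -m pendant '[{"jaw":0.1,"tx":1,"ty":-5,"tz":1,"ax":0,"ay":0,"az":0},{"jaw":0.1,"tx":3,"ty":-10,"tz":3,"ax":0,"ay":0,"az":0},{"jaw":0.1,"tx":5,"ty":-15,"tz":3,"ax":0,"ay":0,"az":0},{"jaw":0.1,"tx":8,"ty":-20,"tz":3,"ax":0,"ay":0,"az":0},{"jaw":0.1,"tx":9,"ty":-24,"tz":3,"ax":0,"ay":0,"az":0},{"jaw":0.1,"tx":9,"ty":-24,"tz":3,"ax":0,"ay":0,"az":0},{"jaw":0.1,"tx":9,"ty":-24,"tz":3,"ax":0,"ay":0,"az":0},{"jaw":0.1,"tx":9,"ty":-24,"tz":3,"ax":0,"ay":0,"az":0}]'
python3 -c "
from h import *
grab('wrist','w5')
a=cv2.imread('pics/w4.png');b=cv2.imread('pics/w5.png')
cv2.imwrite('pics/c45.png',np.vstack([a[:300],b[:300]]))"
```

```text
clock: 4.68
position: [0.5175, 0.2002, 0.2573]
ee_rot: [-0.002, 0.112, 0.994, -0.0]
contact_force: [-0.7, 0.3, -1.4]
width: 0.0585
gripper_force: 65.5
clock: 5.72
position: [0.6086, -0.0388, 0.289]
ee_rot: [-0.0, 0.112, 0.994, 0.0]
contact_force: [-1.1, 0.7, -2.1]
width: 0.0584
gripper_force: 65.7
```

View pics/c45.png

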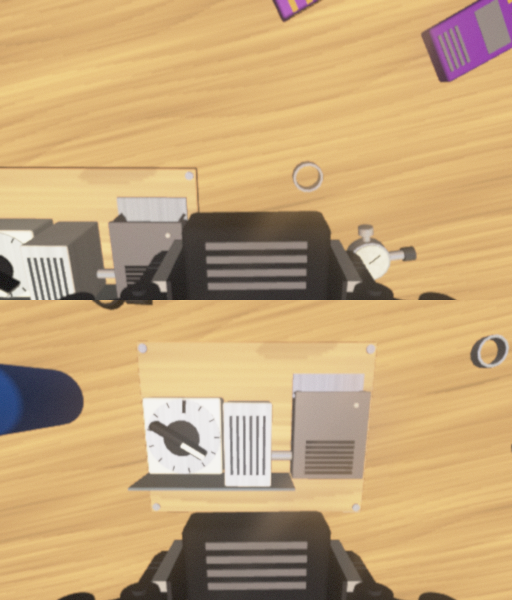

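The lower half (w5) shows the whole board. Its screws are at (142,48), (371,49), (156,207) and (357,206), the charger is at cols 292–370, its tongue at (328,82) and the key axis at (183,140). The white line points lower right, about 0.5 rad, and the long mark is straight up at (184,106).

Run:
```python
from h import *
np.set_printoptions(precision=4,suppress=True)
a=load("pics/w4.npz");b=load("pics/w5.npz")
def screw(im,u,v):
    s=im["pixels"][v-7:v+8,u-7:u+8]; hs=cv2.cvtColor(s,cv2.COLOR_BGR2HSV)[...,1].astype(float); m=(hs<np.median(hs)*.55)
    n,l,st,ce=cv2.connectedComponentsWithStats(m.astype(np.uint8)); i=1+np.argmax(st[1:,4]); return ce[i]+[u-7,v-7],st[i,4]
S=[screw(b,*p) for p in((142,48),(371,49),(357,206),(156,207))]; sa=screw(a,189,176); print(S,sa)
uv=np.array([s[0] for s in S])
print("tri screw",tri(a,sa[0],b,uv[1]))
Q=onplane(b,uv,.012); print(Q, np.linalg.norm(Q-np.roll(Q,-1,0),axis=1)); print("a",onplane(a,[sa[0]],.012))
c=Q.mean(0); y=(Q[1]+Q[2]-Q[0]-Q[3]);x=(Q[2]+Q[3]-Q[0]-Q[1]); print(c, "yaw from y",np.degrees(np.arctan2(-y[0],y[1])),"from x",np.degrees(np.arctan2(x[1],x[0])))
# charger top by depth
yaw=(np.arctan2(-y[0],y[1])*1+np.arctan2(x[1],x[0]))/2; R=np.array([[np.cos(yaw),-np.sin(yaw)],[np.sin(yaw),np.cos(yaw)]])
w=lambda x,y,z: np.r_[c[:2]+R@[x,y],z]
pts=dict(ch1=w(-.05,.043,.046),ch2=w(-.05,.127,.046),tong1=w(-.07,.053,.015),key=w(0,-.082,.0875))
for k,p in pts.items(): print(k,p,proj(b,[p]),proj(a,[p]))
np.save("board.npy",np.r_[c[:2],yaw]); print(w(0,.085,.015),w(-.05,.085,.015))
img=b["pixels"].copy()
for p in [w(-.05,.043,.046),w(-.05,.127,.046),w(.05,.127,.046),w(.05,.043,.046),w(-.07,.053,.015),w(-.07,.117,.015),w(0,-.082,.0875),w(-.039,-.034,.084),w(-.039,.016,.084)]:
    q=proj(b,[p])[0]; cv2.circle(img,tuple(np.round(q*16).astype(int).tolist()),24,(0,0,255),-1,shift=4) 
cv2.imwrite("pics/w5o.png",cv2.resize(img[30:230,120:400],None,fx=2.8,fy=2.8,interpolation=cv2.INTER_CUBIC))
```

```text
[(array([142.0769,  47.8923]), np.int32(65)), (array([370.4912,  48.5789]), np.int32(57)), (array([355.6842, 207.1842]), np.int32(38)), (array([156. , 206.5]), np.int32(38))] (array([188.5294, 175.4314]), np.int32(51))
tri screw (array([0.5214, 0.1162, 0.0142]), np.float64(0.00018171096845293085))
[[ 0.4614 -0.1412  0.012 ]
 [ 0.5214  0.1169  0.012 ]
 [ 0.7112  0.0727  0.012 ]
 [ 0.651  -0.1852  0.012 ]] [0.265  0.1949 0.2649 0.1947]
a [[0.5217 0.1156 0.012 ]]
[ 0.5863 -0.0342  0.012 ] yaw from y -13.104191714314254 from x -13.094419933620332
ch1 [0.5473 0.019  0.046 ] [[295.1487  90.9963]] [[107.1676 222.3988]]
ch2 [0.5663 0.1008 0.046 ] [[371.248  91.236]] [[181.1588 222.6523]]
tong1 [0.5301 0.0333 0.015 ] [[301.3459  73.266 ]] [[124.4372 197.3943]]
key [ 0.5677 -0.114   0.0875] [[176.1974 141.3915]] [[-21.9433 280.6782]]
[0.6055 0.0486 0.015 ] [0.5568 0.0599 0.015 ]
```

View pics/w5o.png

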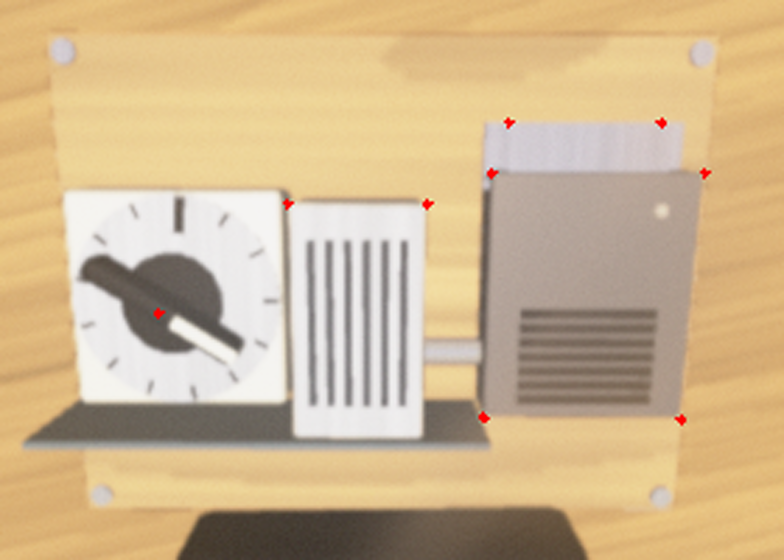

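The projected charger, supply and tongue corners all lie within about 1–2 px, so the board pose is good. I'll check the pack's pose in the hand and work out the waypoints.

```bash
cat >> h.py <<'E'
from scipy.spatial.transform import Rotation as Ro
def board():
    c=np.load("board.npy"); R=np.array([[np.cos(c[2]),-np.sin(c[2])],[np.sin(c[2]),np.cos(c[2])]]); return c[:2],R,c[2]
def b2w(x,y,z): c,R,_=board(); return np.r_[c+R@[x,y],z]
def w2b(p): c,R,_=board(); return np.r_[R.T@(np.asarray(p)[:2]-c),p[2]]
def toolyaw(s):
    M=Ro.from_quat(np.r_[s["ee_rot"][1:],s["ee_rot"][0]]).as_matrix(); return np.degrees(np.arctan2(-M[0,1],M[1,1])),M
E
python3 - <<'E'
from h import *
np.set_printoptions(precision=4,suppress=True)
s=manip.get_state(); y,M=toolyaw(s); p=s["position"]; print("tool yaw",y,"board",np.degrees(board()[2]),"tilt",M[:,2],s["qpos"])
b=load("pics/w5.npz")
f=-M[:,0]; l=M[:,1]
for x in (.0758-.1,): print("rear top corners pred",proj(b,[p+x*f+k*l+[0,0,.022] for k in(-.03,.03)]), "height -2mm", proj(b,[p+x*f+k*l+[0,0,.020] for k in(-.03,.03)]))
g=b["pixels"].max(2); 
print("rear edge rows",[(c,int(np.argmax(g[190:240,c]<75))+190) for c in (220,240,260,280,300)])
for r in(225,245): print("cols",r,np.where(g[r,170:350]<75)[0][[0,-1]]+170)
for w in((-.19,.085,.15),(-.165,.085,.017),(-.14,.085,.017),(-.0758,.085,.017)): print(w,(b2w(*w)-p)*100)
E
```

```text
tool yaw -12.890116210959714 board -13.099305823967294 tilt [-0.0003  0.0005 -1.    ] [-0.178   0.3047  1.3216  0.0004  1.5156 -1.5238]
rear top corners pred [[178.9851 222.1403]
 [334.4792 222.0891]] height -2mm [[180.1158 220.2248]
 [333.3369 220.1738]]
rear edge rows [(220, 214), (240, 214), (260, 190), (280, 190), (300, 190)]
cols 225 [188 249]
cols 245 [183 329]
(-0.19, 0.085, 0.15) [-18.8184  13.0483 -13.9295]
(-0.165, 0.085, 0.017) [-16.3834  12.4817 -27.2295]
(-0.14, 0.085, 0.017) [-13.9485  11.9151 -27.2295]
(-0.0758, 0.085, 0.017) [ -7.6955  10.4601 -27.2295]
```

Run:
```python
from h import *
np.set_printoptions(precision=4,suppress=True)
s=manip.get_state(); y,M=toolyaw(s); p=s["position"]
b=load("pics/w5.npz"); v,u=np.mgrid[205:380:3,180:335:3]; uv=np.c_[u.ravel(),v.ravel()]; d=b["depth"][uv[:,1],uv[:,0]]
o,r=rays(b,uv); P=(o+r*d[:,None]-p)@M; P=P[(d>.05)&(P[:,2]>-.04)&(P[:,2]<.03)]; P[:,0]*=-1
P[:,2]*=-1 # forward,lateral,up relative TCP
print(P.min(0),P.max(0))
t=P[(abs(P[:,1])<.025)&(P[:,0]>-.018)&(P[:,0]<.06)]; print(len(t),np.histogram(t[:,0],6)[1])
A=np.c_[t[:,:2],np.ones(len(t))]; print("plane z=ax+by+c",np.linalg.lstsq(A,t[:,2],rcond=None)[0])
for lo in np.arange(-.035,.04,.01): q=P[(P[:,0]>lo)&(P[:,0]<lo+.01)&(abs(P[:,1])<.024)]; print(round(lo,3),len(q),np.median(q[:,2]) if len(q) else None,q[:,0].min() if len(q) else None)
```

```text
[-0.0225 -0.0328  0.0009] [0.0428 0.0327 0.034 ]
1535 [-0.018  -0.0084  0.0011  0.0107  0.0202  0.0298  0.0393]
plane z=ax+by+c [-0.0072 -0.0003  0.0215]
-0.035 0 None None
-0.025 445 0.019530024302102444 -0.022448180698546153
-0.015 293 0.021652756014895927 -0.014988845663821602
-0.005 284 0.021653705996460847 -0.004980010244391814
0.005 261 0.021151033572148092 0.005169765211083174
0.015 251 0.021228860664988983 0.015097561838588678
0.025 234 0.0216372363447044 0.025001219525448495
0.035 53 0.021472642308046273 0.0350263165671234
```

The pack is flat in the hand: its top is 21.5 mm above the TCP and its nose about 77 mm ahead. I move to just in front of the tongue.

```bash
python3 -m pendant '[{"jaw":0.1,"tx":-4,"ty":3,"tz":-1,"ax":0,"ay":0,"az":-0.2},{"jaw":0.1,"tx":-8,"ty":6,"tz":-3,"ax":0,"ay":0,"az":-0.2},{"jaw":0.1,"tx":-12,"ty":9,"tz":-6,"ax":0,"ay":0,"az":-0.2},{"jaw":0.1,"tx":-16,"ty":12,"tz":-10,"ax":0,"ay":0,"az":-0.2},{"jaw":0.1,"tx":-18.3,"ty":12.9,"tz":-15,"ax":0,"ay":0,"az":-0.2},{"jaw":0.1,"tx":-17.5,"ty":12.7,"tz":-20,"ax":0,"ay":0,"az":-0.2},{"jaw":0.1,"tx":-17,"ty":12.6,"tz":-25,"ax":0,"ay":0,"az":-0.2},{"jaw":0.1,"tx":-16.4,"ty":12.5,"tz":-27.2,"ax":0,"ay":0,"az":-0.2},{"jaw":0.1,"tx":-16.4,"ty":12.5,"tz":-27.2,"ax":0,"ay":0,"az":-0.2},{"jaw":0.1,"tx":-16.4,"ty":12.5,"tz":-27.2,"ax":0,"ay":0,"az":-0.2}]'
python3 - <<'E'
from h import *
np.set_printoptions(precision=4,suppress=True)
s=manip.get_state(); print(w2b(s["position"]),toolyaw(s)[0],s["contact_force"])
for w in((-.13,.085,.0175),(-.09,.085,.0175),(-.0765,.085,.0175)): print((b2w(*w)-s["position"])*100)
im=grab("scene","s1"); q=proj(im,[b2w(-.05,.085,.03)])[0].astype(int); cv2.imwrite("pics/s1c.png",cv2.resize(im["pixels"][q[1]-75:q[1]+75,q[0]-100:q[0]+100],None,fx=4,fy=4,interpolation=cv2.INTER_CUBIC))
E
```

```text
clock: 7.02
position: [0.4457, 0.0852, 0.0184]
ee_rot: [0.001, 0.115, 0.993, 0.0]
contact_force: [0.4, -0.7, -1.9]
width: 0.059
gripper_force: 65.6
[-0.164   0.0844  0.0184] -13.157886258588567 [ 0.4302 -0.6882 -1.9204]
[ 3.3216 -0.7112 -0.0867]
[ 7.2176 -1.6178 -0.0867]
[ 8.5324 -1.9237 -0.0867]
```

```bash
python3 -m pendant '[{"jaw":0.1,"tx":1.7,"ty":-0.36,"tz":-0.1,"ax":0,"ay":0,"az":0},{"jaw":0.1,"tx":3.3,"ty":-0.71,"tz":-0.1,"ax":0,"ay":0,"az":0},{"jaw":0.1,"tx":4.3,"ty":-0.94,"tz":-0.1,"ax":0,"ay":0,"az":0},{"jaw":0.1,"tx":5.3,"ty":-1.17,"tz":-0.1,"ax":0,"ay":0,"az":0},{"jaw":0.1,"tx":6.3,"ty":-1.4,"tz":-0.1,"ax":0,"ay":0,"az":0},{"jaw":0.1,"tx":7.2,"ty":-1.62,"tz":-0.1,"ax":0,"ay":0,"az":0},{"jaw":0.1,"tx":7.2,"ty":-1.62,"tz":-0.1,"ax":0,"ay":0,"az":0}]'
python3 -m pendant '[{"jaw":0.1,"tx":0.5,"ty":-0.12,"tz":0,"ax":0,"ay":0,"az":0},{"jaw":0.1,"tx":0.9,"ty":-0.2,"tz":0,"ax":0,"ay":0,"az":0},{"jaw":0.1,"tx":1.1,"ty":-0.25,"tz":0,"ax":0,"ay":0,"az":0},{"jaw":0.1,"tx":1.2,"ty":-0.28,"tz":0,"ax":0,"ay":0,"az":0},{"jaw":0.1,"tx":1.2,"ty":-0.28,"tz":0,"ax":0,"ay":0,"az":0}]'
python3 - <<'E'
from h import *
np.set_printoptions(precision=4,suppress=True)
s=manip.get_state(); print(w2b(s["position"]),toolyaw(s)[0],board()[1].T@s["contact_force"][:2])
E
```

```text
clock: 7.95
position: [0.518, 0.0683, 0.0163]
ee_rot: [0.0, 0.115, 0.993, 0.0]
contact_force: [0.9, 0.5, -1.4]
width: 0.0589
gripper_force: 65.6
clock: 8.57
position: [0.5283, 0.0659, 0.0162]
ee_rot: [-0.001, 0.115, 0.993, 0.0]
contact_force: [-1.3, 1.2, -1.1]
width: 0.0588
gripper_force: 65.8
[-0.0791  0.0843  0.0162] -13.210964814747955 [-1.557   0.8283]
```

```bash
python3 -m pendant '[{"jaw":0.1,"tx":0.1,"ty":-0.02,"tz":0,"ax":0,"ay":0,"az":0},{"jaw":0.1,"tx":0.2,"ty":-0.05,"tz":0,"ax":0,"ay":0,"az":0},{"jaw":0.1,"tx":0.3,"ty":-0.07,"tz":0,"ax":0,"ay":0,"az":0},{"jaw":0.1,"tx":0.3,"ty":-0.07,"tz":0,"ax":0,"ay":0,"az":0}]'
python3 - <<'E'
from h import *
np.set_printoptions(precision=4,suppress=True)
s=manip.get_state(); print(w2b(s["position"]),toolyaw(s)[0],board()[1].T@s["contact_force"][:2])
E
```

```text
clock: 9.07
position: [0.5283, 0.0659, 0.0159]
ee_rot: [-0.004, 0.115, 0.993, 0.0]
contact_force: [-7.1, 3.3, 1.8]
width: 0.0587
gripper_force: 66.3
[-0.0792  0.0844  0.0159] -13.237288192690208 [-7.6602  1.5774]
```

```bash
python3 -m pendant '[{"jaw":0.1,"tx":0.2,"ty":-0.05,"tz":0,"ax":0,"ay":0,"az":0},{"jaw":0.1,"tx":0.4,"ty":-0.1,"tz":0,"ax":0,"ay":0,"az":0},{"jaw":0.1,"tx":0.4,"ty":-0.1,"tz":0,"ax":0,"ay":0,"az":0}]'
python3 - <<'E'
from h import *
np.set_printoptions(precision=4,suppress=True)
s=manip.get_state(); print(w2b(s["position"]),toolyaw(s)[0],board()[1].T@s["contact_force"][:2])
E
```

```text
clock: 9.45
position: [0.5284, 0.066, 0.0155]
ee_rot: [-0.007, 0.116, 0.993, 0.001]
contact_force: [-13.8, 6.1, 7.1]
width: 0.0583
gripper_force: 66.7
[-0.0791  0.0844  0.0155] -13.276657256622016 [-14.7726   2.8094]
```

It is a hard stop, so the pack is on the end stop. I relax the push, release and rise, then look.

```bash
python3 -m pendant '[{"jaw":0.1,"tx":-0.4,"ty":0.1,"tz":0,"ax":0,"ay":0,"az":0},{"jaw":1,"tx":-0.6,"ty":0.14,"tz":0,"ax":0,"ay":0,"az":0},{"jaw":1,"tx":-0.6,"ty":0.14,"tz":0,"ax":0,"ay":0,"az":0},{"jaw":1,"tx":-0.6,"ty":0.14,"tz":0,"ax":0,"ay":0,"az":0},{"jaw":1,"tx":-0.6,"ty":0.14,"tz":0,"ax":0,"ay":0,"az":0},{"jaw":1,"tx":-0.6,"ty":0.14,"tz":4,"ax":0,"ay":0,"az":0},{"jaw":1,"tx":-0.6,"ty":0.14,"tz":9,"ax":0,"ay":0,"az":0},{"jaw":1,"tx":-0.6,"ty":-3,"tz":14,"ax":0,"ay":0,"az":0},{"jaw":1,"tx":-0.6,"ty":-6,"tz":19,"ax":0,"ay":0,"az":0},{"jaw":1,"tx":-0.6,"ty":-6,"tz":19,"ax":0,"ay":0,"az":0}]'
python3 -m pendant '[{"jaw":1,"tx":0,"ty":-2,"tz":3,"ax":0,"ay":0,"az":0},{"jaw":1,"tx":0,"ty":-2,"tz":3,"ax":0,"ay":0,"az":0},{"jaw":1,"tx":0,"ty":-2,"tz":3,"ax":0,"ay":0,"az":0}]'
python3 - <<'E'
from h import *
np.set_printoptions(precision=4,suppress=True)
im=grab("wrist","w6"); s=manip.get_state(); print(s["position"],w2b(s["position"]),toolyaw(s)[0])
cv2.imwrite("pics/w6v.png",cv2.resize(im["pixels"],(768,576),interpolation=cv2.INTER_CUBIC))
E
```

```text
clock: 10.7
position: [0.5332, 0.0018, 0.2109]
ee_rot: [0.005, 0.116, 0.993, -0.0]
contact_force: [0.4, 0.5, -0.4]
width: 0.0853
gripper_force: 0.0
clock: 11.08
position: [0.5292, -0.0153, 0.2348]
ee_rot: [-0.001, 0.115, 0.993, 0.0]
contact_force: [-0.6, 0.2, -0.9]
width: 0.0855
gripper_force: 0.0
[ 0.5291 -0.0151  0.2346] [-0.06    0.0056  0.2346] -13.18249955820353
```

View pics/w6v.png

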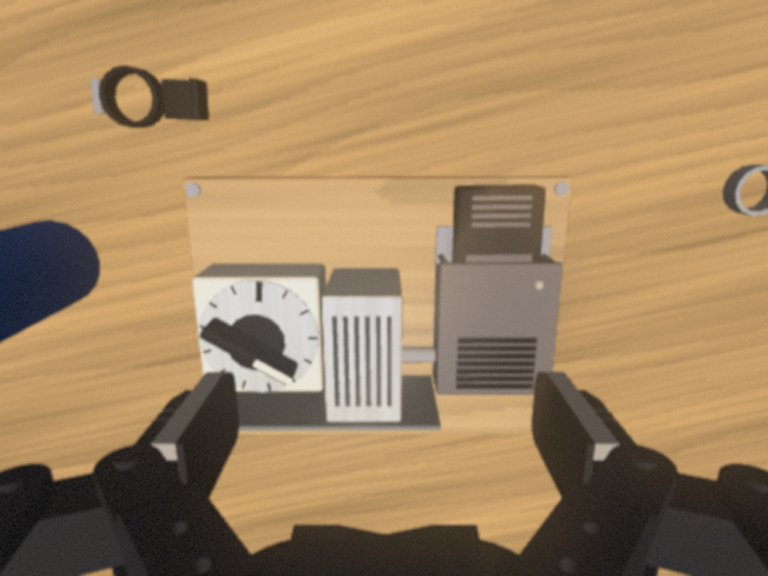

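The pack is in the slot, its rear edge at about (500,187) in this enlarged view. The key's white line points lower right at (270,370), and the bottle, mount, gauge and spacer are undisturbed. I'll check the pack's depth in the slot and the key angle numerically.

```bash
cat > key.py <<'E'
from h import *
np.set_printoptions(precision=4,suppress=True)
def strip(im,verbose=False):
    ax=b2w(0,-.082,.0875); q=proj(im,[ax])[0]
    big=cv2.resize(im["pixels"],None,fx=4,fy=4,interpolation=cv2.INTER_CUBIC); g=cv2.cvtColor(big,cv2.COLOR_BGR2GRAY)
    th=.5*(np.percentile(g[int(q[1]*4)-150:int(q[1]*4)+150,max(int(q[0]*4)-150,0):int(q[0]*4)+150],(5,95)).sum())
    n,l,st,ce=cv2.connectedComponentsWithStats((g>th).astype(np.uint8))
    out=[]
    for i in range(1,n):
        if 60<st[i,4]<4000:
            ys,xs=np.where(l==i); uv=(np.c_[xs,ys]+.5)/4-.5; W=onplane(im,uv,.0875); B=np.array([w2b(w) for w in W[::3]])[:,:2]-[0,-.082]
            r=np.hypot(*B.T)
            if r.mean()<.03:
                c=B.mean(0); d=np.linalg.svd(B-c)[2][0]; d*=np.sign(d@c); e=(B-c)@d
                out.append((st[i,4],c,"len",np.ptp(e),"theta dir",np.arctan2(d[0],d[1])%6.2832,"theta cen",np.arctan2(c[0],c[1])%6.2832,"perp",np.cross(d,c)))
    return out
E
python3 - <<'E' 2>/dev/null
from key import *
for n in("w5","w6"):
    im=load(f"pics/{n}.npz"); print(n); [print(o) for o in strip(im)]
im=load("pics/w6.npz"); g=im["pixels"].max(2)
for bx,by in((-.1,.06),):
    pass
P=[b2w(x,.085+dy,.037) for dy in(-.015,0,.015) for x in np.arange(-.115,-.085,.001)]
q=proj(im,P); v=cv2.remap(g,q[:,0].astype(np.float32)[None],q[:,1].astype(np.float32)[None],1)[0].reshape(3,-1)
print(v)
P=[b2w(x,.085+dy,.037) for x in(-.09,-.07) for dy in np.arange(-.042,.042,.002)]
q=proj(im,P); print(cv2.remap(g,q[:,0].astype(np.float32)[None],q[:,1].astype(np.float32)[None],1)[0].reshape(2,-1))
E
```

```text
w5
w6
[[199 196 196 197 197 198 192 176 173 187 194 191 173 137  99  93  93  99
  100 105 124 144 148 132 113 112 125 144 147 134]
 [196 196 195 193 193 196 195 184 178 186 192 190 177 146 115 109 107 109
  107 115 134 148 146 130 112 114 130 148 146 128]
 [199 202 205 203 204 206 203 187 185 200 208 204 178 141 116 110 110 108
  109 112 135 150 147 132 111 116 129 146 144 129]]
[[204 202 201 199 161  80  79  88  91  92  97 105 108 110 112 115 113 112
  112 114 114 114 110 112 112 112 112 111 113 113 112 108 106 107 110 151
  202 205 206 203 206 206]
 [180 181 180 175 161  98  92 100 104 104 104 103 103 101  99  99  99  98
   97  97  95  96  96  95  95  95  95  96  96  96  97  99  99  98  99 132
  177 178 185 205 206 206]]
```

```bash
cat > key.py <<'E'
from h import *
np.set_printoptions(precision=4,suppress=True)
def strip(im):
    # sample key-top plane, board axes about the timer axis, 0.25 mm grid
    n=97; a=(np.arange(n)-48)*.0005; X,Y=np.meshgrid(a,a,indexing="ij")
    q=proj(im,[b2w(x,-.082+y,.0875) for x,y in zip(X.ravel(),Y.ravel())]).astype(np.float32)
    g=cv2.remap(cv2.cvtColor(im["pixels"],cv2.COLOR_BGR2GRAY),q[:,0].reshape(n,n),q[:,1].reshape(n,n),1)
    m=((g>125)&(np.hypot(X,Y)<.023)).astype(np.uint8); k,l,st,ce=cv2.connectedComponentsWithStats(m)
    out=[]
    for i in range(1,k):
        s=l==i; B=np.c_[X[s],Y[s]]; r=np.hypot(*B.T)
        if st[i,4]>40: 
            c=B.mean(0); d=np.linalg.svd(B-c)[2][0]; d*=np.sign(d@c)
            out.append(dict(area=st[i,4],c=c.round(4),rmin=r.min().round(4),th_dir=(np.arctan2(d[0],d[1])%6.2832).round(3),th_cen=(np.arctan2(c[0],c[1])%6.2832).round(3),perp=round(float(d[0]*c[1]-d[1]*c[0]),4),wid=(B-c)[:,:]@[d[1],-d[0]]))
            out[-1]["wid"]=round(float(np.ptp(out[-1]["wid"])),4)
    return out,g
if __name__=="__main__":
    import sys
    for n in sys.argv[1:]:
        o,g=strip(load(f"pics/{n}.npz")); print(n); [print(x) for x in o]; print(g[::6,::6])
E
python3 key.py w5 w6
```

```text
w5
{'area': np.int32(291), 'c': array([-0.0199, -0.0043]), 'rmin': np.float64(0.0177), 'th_dir': np.float64(6.05), 'th_cen': np.float64(4.498), 'perp': 0.0203, 'wid': 0.0059}
{'area': np.int32(2485), 'c': array([ 0.01  , -0.0038]), 'rmin': np.float64(0.0047), 'th_dir': np.float64(3.475), 'th_cen': np.float64(1.938), 'perp': 0.0107, 'wid': 0.0249}
[[238 235 215 236 236 238 239 237 236 236 236 236 234 234 237 236 235]
 [223 173 158 223 236 238 238 224 184 142 137 144 198 228 236 236 235]
 [ 98  85  82 100 171 233 172 103  96  95  96  97  98 126 219 236 235]
 [ 91  93  90  84  82 108  91  93  96  95  95  97  98  98 116 219 235]
 [106  89  92  94  89  82  81  85  94  95  95  96  97  98 100 144 234]
 [230 165  95  91  95  93  85  84  83  90  95  95  97  97  98 106 220]
 [238 234 208 133  90  94  95  89  84  84  86  91  96  96  98  97 195]
 [237 235 234 229  99  87  90  95  96  86  82  84  89  96  96  98 191]
 [236 236 235 233 109  90  87  90  93  96 111  87  83  86  91  96 201]
 [219 236 234 237 157  91  90  87  87 109 235 213 117  85  85  94 216]
 [233 235 235 236 219  96  88  90  91 121
[... 1142 characters left out ...]
215 208 178  70  63  67  66  64  64  60  60  63  60  62 177]
 [213 217 215 211 215 125  63  64  63  67  77  65  60  59  62  60  74]
 [216 216 215 212 216 204 121  63  62  79 213 174  85  62  62  62  64]
 [227 215 214 207 215 213 213 142  86 102 216 228 217 133  64  61  62]
 [202 191 175 124 183 206 215 215 205 185 185 200 225 226 187 102  61]
 [ 89  89  83  61  59 150 215 216 215 211 212 213 191 212 229 222 153]
 [ 85  86  60  52  52 118 214 201 214 212 212 213 207 198 197 223 227]
 [ 85  72  51  50  52 108 214 145 214 212 210 213 168 204 205 196 213]
 [ 79  54  50  54  51 116 216 188 212 208 208 214 165 196 206 213 222]
 [ 55  51  49  50  49  75 125 126 125 128 147 159 123 124 126 130 130]]
```

The strip lies on the line x≈0.5 mm + 0.577·y about the axis, so θ≈0.52 rad and the axis is well located. The key needs about 245° clockwise. One grip from tool yaw 47° (q6≈-2.59) to q6≈1.7 covers it.

```bash
python3 -m pendant '[{"jaw":-0.05,"tx":1,"ty":-3,"tz":0,"ax":0,"ay":0,"az":9},{"jaw":-0.05,"tx":2,"ty":-6,"tz":-1,"ax":0,"ay":0,"az":18},{"jaw":-0.05,"tx":3,"ty":-9,"tz":-3,"ax":0,"ay":0,"az":27},{"jaw":-0.05,"tx":3.9,"ty":-9.9,"tz":-5,"ax":0,"ay":0,"az":36},{"jaw":-0.05,"tx":3.9,"ty":-9.9,"tz":-7,"ax":0,"ay":0,"az":45},{"jaw":-0.05,"tx":3.9,"ty":-9.9,"tz":-9,"ax":0,"ay":0,"az":54},{"jaw":-0.05,"tx":3.9,"ty":-9.9,"tz":-10.5,"ax":0,"ay":0,"az":60.3},{"jaw":-0.05,"tx":3.9,"ty":-9.9,"tz":-10.5,"ax":0,"ay":0,"az":60.3},{"jaw":-0.05,"tx":3.9,"ty":-9.9,"tz":-10.5,"ax":0,"ay":0,"az":60.3}]' 80
python3 - <<'E'
from h import *
np.set_printoptions(precision=4,suppress=True)
s=manip.get_state(); print(s["position"],w2b(s["position"]),toolyaw(s)[0],s["qpos"],s["width"])
print((b2w(.0005,-.082,.069)-s["position"])*100)
im=grab("wrist","w7")
E
python3 key.py w7
```

```text
clock: 12.25
position: [0.5696, -0.113, 0.1311]
ee_rot: [-0.001, -0.399, 0.917, -0.001]
contact_force: [-0.3, -0.6, 0.3]
width: 0.0406
gripper_force: 0.0
[ 0.5696 -0.113   0.1311] [ 0.0016 -0.0806  0.1311] 46.994848526711124 [-0.3141  0.3566  1.6466 -0.0028  1.139  -2.7039] 0.0406019745096981
[-0.1414 -0.112  -6.2106]
w7
{'area': np.int32(1364), 'c': array([-0.0085,  0.0132]), 'rmin': np.float64(0.01), 'th_dir': np.float64(0.981), 'th_cen': np.float64(5.708), 'perp': 0.0157, 'wid': 0.0176}
{'area': np.int32(424), 'c': array([0.0074, 0.0121]), 'rmin': np.float64(0.0054), 'th_dir': np.float64(0.562), 'th_cen': np.float64(0.549), 'perp': 0.0002, 'wid': 0.0061}
{'area': np.int32(1266), 'c': array([ 0.016 , -0.0013]), 'rmin': np.float64(0.0101), 'th_dir': np.float64(0.088), 'th_cen': np.float64(1.65), 'perp': -0.016, 'wid': 0.0168}
[[222 221 218 220 214 216 210 210 212 212 213 213 214 213 216 224 226]
 [216 221 220 216 151 117 125 147 206 210 212 211 213 211 131 202 226]
 [ 76 110 143  83  88  95 102 109 109 130 211 208 212 210 216 212 222]
 [ 78  77  76  78  81  90  94 103 107 107 123 20
[... 246 characters left out ...]
 76  75  67  72  75  81  88  94 102 104 203 206 213 208 208]
 [125  76  75  73  73  71  72  77  84  92  98 103 206 206 214 208 209]
 [217  76  74  75  72  72  74  74  82  89 215 202 114 197 210 206 209]
 [221 112  73  72  71  71  72  76  78  82 203 225 224 147 159 206 214]
 [220 218 119  71  74  73  74  70  76  81 161 129 225 224 218 113 212]
 [220 218 217 194  91  71  74  75 137 208 210 204 115 184 223 225 171]
 [220 216 217 216 214 217 209 212 209 211 210 210 207 177 115 219 226]
 [220 218 217 215 214 217 209 211 209 210 209 209 207 206 221 147 175]
 [219 217 217 215 214 217 211 209 206 210 209 124 208 223 226 225 223]
 [219 192 211 215 214 215 183 210 208 208 206 212 225 228 226 225 223]]
```

q6 came out at its limit (-2.704) because q1 is -0.314 there, so I back the yaw off by 3.5° straight away. The overhead reading is θ≈0.555, so yaw 43.5° still fits. Then I descend and grip.

```bash
python3 -m pendant '[{"jaw":-0.05,"tx":-0.15,"ty":-0.1,"tz":0,"ax":0,"ay":0,"az":-3.5},{"jaw":-0.05,"tx":-0.15,"ty":-0.1,"tz":-2,"ax":0,"ay":0,"az":-3.5},{"jaw":-0.05,"tx":-0.15,"ty":-0.1,"tz":-4,"ax":0,"ay":0,"az":-3.5},{"jaw":-0.05,"tx":-0.15,"ty":-0.1,"tz":-5.5,"ax":0,"ay":0,"az":-3.5},{"jaw":-0.05,"tx":-0.15,"ty":-0.1,"tz":-6.2,"ax":0,"ay":0,"az":-3.5},{"jaw":-0.05,"tx":-0.15,"ty":-0.1,"tz":-6.2,"ax":0,"ay":0,"az":-3.5},{"jaw":-0.05,"tx":-0.15,"ty":-0.1,"tz":-6.2,"ax":0,"ay":0,"az":-3.5}]' 80
python3 - <<'E'
from h import *
np.set_printoptions(precision=4,suppress=True)
s=manip.get_state(); print(w2b(s["position"]),toolyaw(s)[0],s["qpos"],s["width"],s["contact_force"])
E
```

```text
clock: 13.18
position: [0.5686, -0.1147, 0.07]
ee_rot: [-0.0, -0.37, 0.929, -0.001]
contact_force: [-0.3, 0.4, 0.3]
width: 0.0407
gripper_force: 0.0
[ 0.001  -0.0824  0.07  ] 43.447759637197706 [-0.3172  0.4153  1.7269 -0.0032  0.9983 -2.6446] 0.04074744893285983 [-0.3344  0.4067  0.285 ]
```

```bash
python3 -m pendant '[{"jaw":-1,"tx":0,"ty":0,"tz":0,"ax":0,"ay":0,"az":0},{"jaw":-1,"tx":0,"ty":0,"tz":0,"ax":0,"ay":0,"az":0},{"jaw":-1,"tx":0,"ty":0,"tz":0,"ax":0,"ay":0,"az":0},{"jaw":-1,"tx":0,"ty":0,"tz":0,"ax":0,"ay":0,"az":0},{"jaw":-1,"tx":0,"ty":0,"tz":0,"ax":0,"ay":0,"az":-3},{"jaw":-1,"tx":0,"ty":0,"tz":0,"ax":0,"ay":0,"az":-9},{"jaw":-1,"tx":0,"ty":0,"tz":0,"ax":0,"ay":0,"az":-15},{"jaw":-1,"tx":0,"ty":0,"tz":0,"ax":0,"ay":0,"az":-15}]' 80
python3 - <<'E'
from h import *
np.set_printoptions(precision=4,suppress=True)
s=manip.get_state(); print(w2b(s["position"]),toolyaw(s)[0],s["qpos"],s["width"],s["contact_force"],s["moment"])
E
```

```text
clock: 14.18
position: [0.5675, -0.1138, 0.0701]
ee_rot: [-0.001, -0.245, 0.969, -0.0]
contact_force: [-1.8, 2.1, 4.7]
width: 0.0071
gripper_force: 79.6
[-0.0002 -0.0818  0.0701] 28.389576061446764 [-0.317   0.4149  1.7273 -0.002   1.0013 -2.3822] 0.007099395046568044 [-1.8037  2.1464  4.6558] [ 0.3317  0.4085 -0.0031]
```

It grips and turns (width 7 mm, small forces). I continue winding.

```bash
python3 -m pendant '[{"jaw":-1,"tx":0,"ty":0,"tz":0,"ax":0,"ay":0,"az":-8},{"jaw":-1,"tx":0,"ty":0,"tz":0,"ax":0,"ay":0,"az":-16},{"jaw":-1,"tx":0,"ty":0,"tz":0,"ax":0,"ay":0,"az":-24},{"jaw":-1,"tx":0,"ty":0,"tz":0,"ax":0,"ay":0,"az":-32},{"jaw":-1,"tx":0,"ty":0,"tz":0,"ax":0,"ay":0,"az":-40},{"jaw":-1,"tx":0,"ty":0,"tz":0,"ax":0,"ay":0,"az":-48},{"jaw":-1,"tx":0,"ty":0,"tz":0,"ax":0,"ay":0,"az":-56},{"jaw":-1,"tx":0,"ty":0,"tz":0,"ax":0,"ay":0,"az":-64},{"jaw":-1,"tx":0,"ty":0,"tz":0,"ax":0,"ay":0,"az":-72},{"jaw":-1,"tx":0,"ty":0,"tz":0,"ax":0,"ay":0,"az":-75}]'
python3 - <<'E'
from h import *
np.set_printoptions(precision=4,suppress=True)
s=manip.get_state(); print(w2b(s["position"]),toolyaw(s)[0],s["qpos"],s["width"],s["contact_force"],s["moment"])
im=grab("top","t1"); grab("wrist","w8")
E
```

```text
clock: 15.42
position: [0.5674, -0.1141, 0.0701]
ee_rot: [-0.002, 0.396, 0.918, 0.0]
contact_force: [-2.7, 1.6, 5.0]
width: 0.007
gripper_force: 79.6
[-0.0002 -0.0821  0.0701] -46.655773100315876 [-0.3189  0.4155  1.7261  0.0004  1.0035 -1.0756] 0.006980748803740707 [-2.6564  1.5628  4.9893] [0.27   0.3739 0.0504]
```

```bash
python3 -m pendant '[{"jaw":-1,"tx":0,"ty":0,"tz":0,"ax":0,"ay":0,"az":-8},{"jaw":-1,"tx":0,"ty":0,"tz":0,"ax":0,"ay":0,"az":-16},{"jaw":-1,"tx":0,"ty":0,"tz":0,"ax":0,"ay":0,"az":-24},{"jaw":-1,"tx":0,"ty":0,"tz":0,"ax":0,"ay":0,"az":-32},{"jaw":-1,"tx":0,"ty":0,"tz":0,"ax":0,"ay":0,"az":-40},{"jaw":-1,"tx":0,"ty":0,"tz":0,"ax":0,"ay":0,"az":-48},{"jaw":-1,"tx":0,"ty":0,"tz":0,"ax":0,"ay":0,"az":-56},{"jaw":-1,"tx":0,"ty":0,"tz":0,"ax":0,"ay":0,"az":-64},{"jaw":-1,"tx":0,"ty":0,"tz":0,"ax":0,"ay":0,"az":-72},{"jaw":-1,"tx":0,"ty":0,"tz":0,"ax":0,"ay":0,"az":-75}]'
python3 -m pendant '[{"jaw":-1,"tx":0,"ty":0,"tz":0,"ax":0,"ay":0,"az":-8},{"jaw":-1,"tx":0,"ty":0,"tz":0,"ax":0,"ay":0,"az":-16},{"jaw":-1,"tx":0,"ty":0,"tz":0,"ax":0,"ay":0,"az":-24},{"jaw":-1,"tx":0,"ty":0,"tz":0,"ax":0,"ay":0,"az":-32},{"jaw":-1,"tx":0,"ty":0,"tz":0,"ax":0,"ay":0,"az":-40},{"jaw":-1,"tx":0,"ty":0,"tz":0,"ax":0,"ay":0,"az":-48},{"jaw":-1,"tx":0,"ty":0,"tz":0,"ax":0,"ay":0,"az":-56},{"jaw":-1,"tx":0,"ty":0,"tz":0,"ax":0,"ay":0,"az":-64},{"jaw":-1,"tx":0,"ty":0,"tz":0,"ax":0,"ay":0,"az":-72},{"jaw":-1,"tx":0,"ty":0,"tz":0,"ax":0,"ay":0,"az":-75}]'
python3 -m pendant '[{"jaw":-1,"tx":0,"ty":0,"tz":0,"ax":0,"ay":0,"az":-1},{"jaw":-1,"tx":0,"ty":0,"tz":0,"ax":0,"ay":0,"az":-1},{"jaw":-1,"tx":0,"ty":0,"tz":0,"ax":0,"ay":0,"az":-1}]'
python3 - <<'E'
from h import *
np.set_printoptions(precision=4,suppress=True)
s=manip.get_state(); print(w2b(s["position"]),toolyaw(s)[0],s["qpos"],s["width"],s["contact_force"],s["moment"])
E
```

```text
clock: 16.77
position: [0.567, -0.1141, 0.0701]
ee_rot: [-0.002, 0.873, 0.488, 0.0]
contact_force: [-3.1, 2.0, 6.0]
width: 0.0071
gripper_force: 79.6
clock: 18.02
position: [0.5669, -0.1138, 0.07]
ee_rot: [-0.001, 0.989, -0.145, 0.0]
contact_force: [-4.3, 1.8, 5.7]
width: 0.007
gripper_force: 79.7
clock: 18.4
position: [0.5669, -0.1137, 0.07]
ee_rot: [-0.001, 0.988, -0.153, 0.0]
contact_force: [-3.1, 2.6, 5.9]
width: 0.0073
gripper_force: 79.7
[-0.0008 -0.0819  0.07  ] 162.45067741086442 [-0.3193  0.4129  1.7308  0.0019  0.9974  1.5567] 0.00731056918483426 [-3.0884  2.5647  5.9032] [0.437  0.465  0.0403]
```

The tool yaw implies θ≈4.79. I release, rise and check.

```bash
python3 -m pendant '[{"jaw":-0.05,"tx":0,"ty":0,"tz":0,"ax":0,"ay":0,"az":0},{"jaw":-0.05,"tx":0,"ty":0,"tz":0,"ax":0,"ay":0,"az":0},{"jaw":-0.05,"tx":0,"ty":0,"tz":0,"ax":0,"ay":0,"az":0},{"jaw":-0.05,"tx":0,"ty":0,"tz":2,"ax":0,"ay":0,"az":0},{"jaw":-0.05,"tx":0,"ty":0,"tz":5,"ax":0,"ay":0,"az":0},{"jaw":-0.05,"tx":0,"ty":0,"tz":9,"ax":0,"ay":0,"az":0},{"jaw":-0.05,"tx":0,"ty":1,"tz":13,"ax":0,"ay":0,"az":0},{"jaw":-0.05,"tx":0,"ty":2,"tz":17,"ax":0,"ay":0,"az":0},{"jaw":-0.05,"tx":0,"ty":2,"tz":17,"ax":0,"ay":0,"az":0},{"jaw":-0.05,"tx":0,"ty":2,"tz":17,"ax":0,"ay":0,"az":0}]'
python3 -c "
from h import *
im=grab('wrist','w9'); cv2.imwrite('pics/w9v.png',cv2.resize(im['pixels'],(768,576),interpolation=cv2.INTER_CUBIC))"
python3 key.py w9 | grep area
```

```text
clock: 19.65
position: [0.5676, -0.0945, 0.2386]
ee_rot: [-0.0, 0.988, -0.153, 0.001]
contact_force: [-0.6, 0.1, -0.2]
width: 0.0406
gripper_force: 0.0
{'area': np.int32(1855), 'c': array([-0.0078, -0.0103]), 'rmin': np.float64(0.0055), 'th_dir': np.float64(5.263), 'th_cen': np.float64(3.789), 'perp': 0.0128, 'wid': 0.0293}
{'area': np.int32(973), 'c': array([-0.0065,  0.0154]), 'rmin': np.float64(0.0139), 'th_dir': np.float64(4.402), 'th_cen': np.float64(5.882), 'perp': -0.0166, 'wid': 0.0219}
```

View pics/w9v.png

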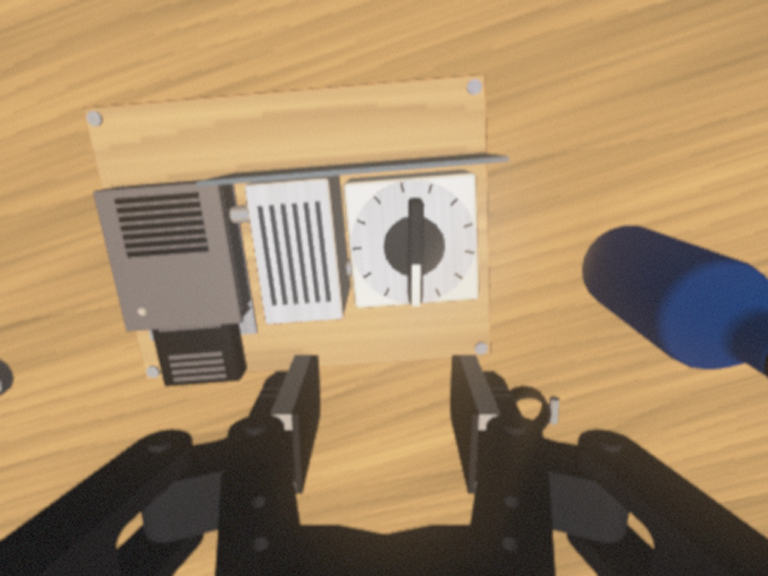

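The white wing now points to the long mark's side (white end at (417,300), dark end at (415,203)), covering the mark. The pack is still seated at (200,350) and the bottle is standing. I'll compute the angle from those two points, then hand in.

Run:
```python
from h import *
im=load("pics/w9.npz"); W=onplane(im,(np.array([(415.5,203),(417,300)])+.5)/1.5-.5,.0875); B=np.array([w2b(w) for w in W]); d=B[1]-B[0]
print(B,"theta",np.arctan2(d[0],d[1])%6.2832, np.linalg.norm(d))
im2=manip.get_image("top"); s=manip.get_state(); print(s["clock"],s["contact_force"],s["gripper_force"])
```

```text
[[ 0.03046658 -0.0837204   0.0875    ]
 [-0.02879463 -0.08104171  0.0875    ]] theta 4.757574453803116 0.0593217130947649
19.75 [ 0.04940418  0.47906353 -0.52089511] 0.0
```

```bash
python3 -c "
from rig import manip
print(manip.sign_off())"
```

```text
the job is handed in; nothing more can be done
None
```

I handed in the job with the pack pushed against the slot's end stop and released, and the timer key wound to about 4.77 rad (target 4.80); the final picture shows the pack seated and the bottle standing, but sign-off returned no verdict, and wrist joint 6 briefly read -2.704 rad against its stated -2.7 limit before I backed it off.

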